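Hold the spice grinder's lid at pulse

TASK

Take the spice grinder's bayonet lid by its upright fin and set it flat on the rim of the grinder, its two lugs down through the two slots. Then twist it clockwise (seen from above) against the spring to the pulse position, half-way (45 degrees) to the lock, without letting it go on into the lock click, and finish while still gripping the fin and holding the lid there. Leave the other things on the worktop where they are.

Things in the scene. Friction and masses are not known exactly. Their poses are not given: they have to be found in the camera images.
- grinder: Spice grinder, fixed: round dark steel housing, grey plastic rim, 92 mm in diameter (foot 100), 95 mm high. Origin: centre of its underside; z up. The open mouth has a flat lip 5 mm thick, inner diameter 65 mm, with two slots at +x and -x of this frame, 18 mm wide (y), out to 40 mm from the axis.
- grinder_mouth (a point): Centre of the mouth, level with the lip's top, 95 mm above the worktop; axes as the grinder. Seated, the lid's deck lies on the lip and its axis is within about 2 mm of this point.
- pulse_mark (a point): The two raised ribs outside the rim that mark half-way (pulse), 45 degrees clockwise of the +x slot, seen from above; one rib marks the slots (open), three ribs, 90 degrees clockwise, the lock. All are repeated on the opposite side. The fin points along these marks.
- lid: Grey bayonet lid, 85 to 170 g, standing upright. Origin: centre of the underside of its plug; x along fin and lugs. Plug 61 mm in diameter, 16 mm deep, chamfered foot; lugs at +x and -x, 12 mm wide, 1 to 9.5 mm up, out to 37.5 mm from the axis; deck 86 mm in diameter, 16 to 22 mm up. Either lug fits either slot. Seated, its origin is 79 mm above the worktop; once twisted, it cannot be lifted.
- lid_fin (a point): Grip point in the lid's upright fin, on its axis, 42 mm above the lid's origin, 20 mm above the deck, 11 mm below the fin's top; axes as the lid. The fin is 60 mm long (x), 12 mm thick (y).
- collar (a joint): Sprung collar in the grinder that the lugs push round, rad: 0 at rest, growing clockwise from above. The lid turns about 0.04 (0 to 0.1) more than the collar. The spring resists with 0.035 N m at 0, 0.11 N m at half-way, and turns a released lid back. Sprung balls begin to resist at about 1.0; past 1.2 the lid snaps into the lock.
- storage_lid: Another grey lid, 82 mm in diameter, 37 mm high, with a round knob 28 mm wide and no lugs or fin. Not to be used. Origin: centre of its underside.
- mug: Clear glass mug, 103x136x88 mm, a bystander. Origin: centre of its underside.
- mill: Glass salt shaker with a metal cap, 44 mm in diameter, 90 mm high, a bystander. Origin: centre of its underside.
- teaspoon: Teaspoon with a red handle, 132 mm long, a bystander lying on the worktop. Origin: centre of its underside.

How it is judged:
On the way, in this order (a step that is already met when the one before it is completed fails the run):
1. the lid is lifted clear of the worktop (height (world z) of lid above 0.1 m), for 0.1 s.
2. the lid is seated flat on the rim in the open position, lugs through the slots (z of lid in the frame of grinder between 0.076 and 0.0815 m and horizontal distance between lid and grinder below 0.0045 m and angle between lid's own z axis and vertical below 0.06 rad and angle between the x axis of lid and the x axis of grinder, either way round below 0.3 rad), for 0.1 s.
At the end, for the whole second after the job is handed in: Lid flat in the grinder (origin 76-81.5 mm above the grinder's, within 4.5 mm of its axis, tilt < 0.06 rad), twisted clockwise 0.585-0.985 rad from open (collar 0.5-1.0), at rest, fingers gripping it with over 2 N; storage lid within 30 mm of its start (z of lid in the frame of grinder between 0.076 and 0.0815 m and horizontal distance between lid and grinder below 0.0045 m and angle between lid's own z axis and vertical below 0.06 rad and angle between the x axis of lid and the x axis of grinder, either way round between 0.585 and 0.985 rad and value of joint collar between 0.5 and 1 rad and contact force between the fingers and lid above 2 N and angular speed of lid below 0.1 rad/s and distance of storage_lid from where it was at the start of the episode below 0.03 m); the arm keeps its last pose, push and grip.
It fails at once if the lid is turned on into the lock click (value of joint collar above 1.2 rad).
It fails at once if the storage lid is moved (distance of storage_lid from where it was at the start of the episode above 0.03 m).
It fails at once if a bystander (mug, salt shaker, teaspoon) is knocked away (distance of any of mug, mill, teaspoon from where it was at the start of the episode above 0.03 m).
It also fails if it takes over 38 s, if anything falls off the work surface, if the arm or the gripper's body presses on something with over 40 N, if the wrist force passes 120 N, or if a joint passes its speed limit or range.

ROBOT

A 6-joint arm with a two-finger parallel gripper is mounted at the origin on a cart in front of the work surface, level with it; the furniture and walls round the work are solid. World frame = base frame: x ahead of the robot, y to its left, z up, the work surface at z = 0. Lengths are in m, angles in rad, forces in N, time in s.
With the tool pointing down it reaches from about 0.325 to 0.775 m from the base axis. Payload 5.5 kg.
Tool frame: the origin (TCP) lies midway between the tips of the shut fingers; the grasp point (between the pads) lies 19 mm behind it (bot.tcp_to_grasp is the distance from the TCP to the grasp point, in m); z points along the fingers, y is the direction in which the jaws open and shut (so a half turn about z gives the same grasp; the last joint's range is limited). The gripper opens to 85 mm and grips with 20 to 120 N. Pads are 22 mm wide; open, the fingers measure 114 mm over their backs; the gripper's body (76 mm by 85 mm) begins 54 mm behind the grasp point. The pads swing forward as they close: fully open they stand 13 mm farther back than shut.
Start: joints at [1.281, 0.091, 1.231, -0, 1.82, -0.057], TCP at [0.138, 0.584, 0.231] pointing down, gripper open.
Joint ranges: [-2.87, 2.87], [-0.86, 2.18], [0.17, 2.46], [-1.51, 4.65], [0.06, 2.69], [-2.65, 2.65]. Speed limits (rad/s): [2.57, 2.57, 3.01, 3.14, 3.14, 3.14].

INTERFACE

Orientations are given as [roll, pitch, yaw] about the fixed x, y, z axes, in that order (R = Rz(yaw) Ry(pitch) Rx(roll)).
In Python, from plant import bot, read_camera, get_calibration, ticket gives the robot as it stands.
- The arm moves only by the tool drive_tool, never from a script. Its argument "plan" is a list of rows, each a list of 4 numbers: the shift along the tool's x, y, z in cm, then the turn about the tool's z in rad. A call has 1 to 20 rows; each row shifts and turns the commanded pose from where the row before left it, along the tool's axes as they then stand; what a row does not reach is not made up. A row lasts 1/8 s, in which the tool goes at most 62.5 mm and 10.7 degrees, less where a joint would pass 70% of its speed; a pose out of reach is approached as far as the arm can. A call with a gripper value outside its range is refused whole. "jaw" is the opening in per cent of the stroke, from 0 (shut) to 100 (fully open), set as the call begins (left out, the last holds). The fingers move at their own pace and stop on an object; "squeeze" is the grip in N (left out, the last holds). Time passes only in rows, so rows that do not move let the fingers close. It gives the time, the measured TCP pose, the force and the opening at its end, in the units of the state.
- bot.state(): the state, without advancing time (a new reading comes with each control period).
- read_camera(name): name is "scene" or "top" or "wrist"; returns the picture (420x560x3 uint8, red, green, blue); there is no depth.
- get_calibration(name): a dict with "fovy" (degrees; the focal length in pixels is half the picture's height over the tangent of half this angle, whatever the lens; pixels are square), "cx", "cy" (the principal point, pixels), "dist_coeffs" ([k1, k2, p1, p2, k3] as OpenCV has them; the pictures are not rectified), "eye" and "orientation" of the camera in the world; the wrist camera has in their place "mount" (4x4, takes a point from camera to tool coordinates, whose origin is the TCP and whose axes are the flange's). Camera axes: x right, y down, z forward; pixel columns grow to the right and rows downward; lengths in m; the calibration is good to about 2 mm. A picture is of the moment at which its call begins: read the wrist's pose just before it. get_calibration takes no time and is no camera call.
- ticket.close_job(): hands the job in, once; it reports no verdict.
The state is a dict: "clock": time; "qpos": joint angles; "qvel": joint speeds; "tau": joint torques, N m; "tool_pos": TCP position; "tcp_rot": TCP orientation; "force": force on the tool from outside, world axes, zero at the start; "ft_torque": the same for the moment, N m; "width": opening from 0.0 (shut) to 1.0 (fully open).
Only numpy, scipy, OpenCV 4.12 (cv2) and the standard library are available. Lean on these libraries where they do the work, as an engineer would, in place of code of your own. Each camera call takes 0.05 s, during which the arm holds its last target.

## Working session

There is one attempt and no reset: what is moved stays moved. The work goes in short steps, Python scripts to look and compute and a tool call to move; the robot and the scene stay as the last step left them, time stands still between calls to the robot, and variables do not carry over. Pictures are saved under pics/ and viewed, and the job is handed in when it is done.

Besides the shell and the picture viewer there is one more tool, called after "Request:" as a command line: name --pt "numbers of a row" for each row, then --argument value for the rest. drive_tool: Moves the arm, as the interface text tells. Its arguments: {"type":"object","properties":{"plan":{"type":"array","items":{"type":"array","items":{"type":"number"}}},"jaw":{"type":"number"},"squeeze":{"type":"number"}},"required":["plan"]}

```bash
ls; mkdir -p pics; python3 - <<'E'
from plant import bot, read_camera, get_calibration
import cv2
print(bot.state()); print(bot.tcp_to_grasp)
for n in ["scene","top","wrist"]:
    print(n,get_calibration(n))
    cv2.imwrite(f"pics/{n}0.png",read_camera(n)[:,:,::-1])
E
```

```text
pics
{'clock': 0.0, 'qpos': array([ 1.28132413e+00,  9.18480873e-02,  1.23190887e+00,  3.87250036e-06,
        1.81979973e+00, -5.67062554e-02]), 'qvel': array([ 0.00021212,  0.00053656,  0.00020573, -0.00112107,  0.00022159,
       -0.00039104]), 'tau': array([-2.84001226e-05, -4.58729339e+01, -4.18017375e+01, -1.11164295e-04,
        1.18166700e-02, -1.45810890e-05]), 'tool_pos': array([0.13832298, 0.58353959, 0.23014434]), 'tcp_rot': array([-3.13963199e+00, -1.15061956e-04,  2.90882755e+00]), 'force': array([ 0.56445327, -0.56917817,  0.15428203]), 'ft_torque': array([ 0.01296244,  0.04191489, -0.03996589]), 'width': 1.0018506803325509}
0.0187
scene {'fovy': 55.146905888891936, 'cx': 282.53020671044135, 'cy': 207.088695318765, 'dist_coeffs': array([0.03847846, 0.        , 0.        , 0.        , 0.        ]), 'eye': array([ 0.01613327, -0.98130461,  0.66123182]), 'orientation': array([-2.09624492, -0.02480837, -0.49919004])}
top {'fovy': 42.35882885285157, 'cx': 279.90537207143103, 'cy': 212.76448957247422, 'dist_coeffs': array([-0.06636147,  0.        ,  0.        ,  0.        ,  0.        ]), 'eye': array([-0.2671419 ,  0.19493613,  1.52959195]), 'orientation': array([-2.62609599,  0.00335322, -1.91890039])}
wrist {'fovy': 70.43704518483518, 'cx': 281.70461624986496, 'cy': 213.81842803605645, 'dist_coeffs': array([-0.00532165,  0.        ,  0.        ,  0.        ,  0.        ]), 'mount': array([[ 1.49387724e-03, -9.60739437e-01, -2.77448200e-01,
         6.97965641e-02],
       [ 9.99998788e-01,  1.55674768e-03, -6.31995262e-06,
         8.73702553e-04],
       [ 4.37988669e-04, -2.77447854e-01,  9.60740598e-01,
        -1.42267767e-01],
       [ 0.00000000e+00,  0.00000000e+00,  0.00000000e+00,
         1.00000000e+00]])}
```

View pics/scene0.png

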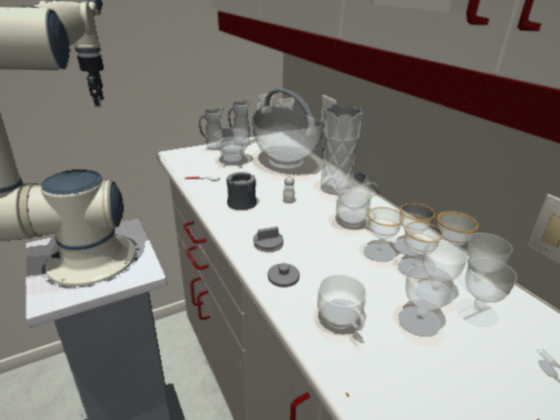

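View pics/top0.png

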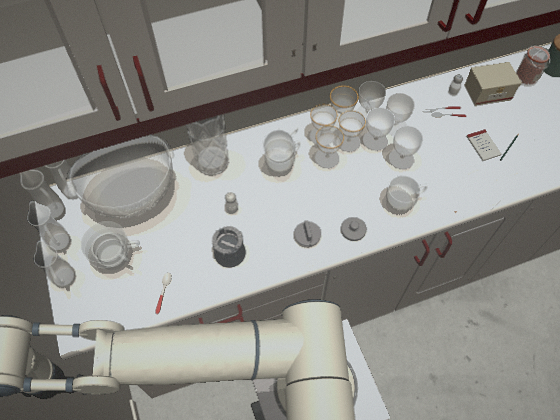

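View pics/wrist0.png

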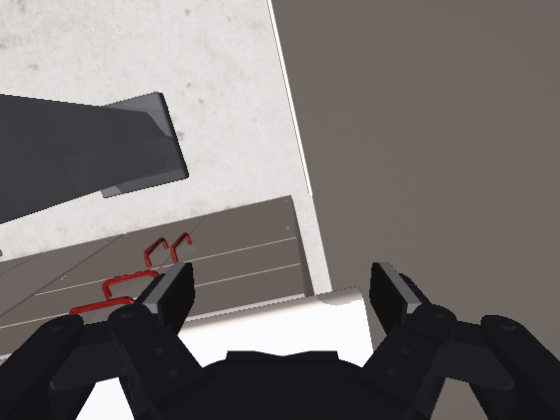

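The scene and top views show the finned lid (top ~(307,233)), the grinder (~(229,245)) and the storage lid (~(353,228)); the wrist sees only the floor and the counter's edge. I'll get rough positions from the top view.

```bash
cat > h.py <<'E'
import numpy as np, cv2
from scipy.spatial.transform import Rotation as R
from plant import bot, read_camera, get_calibration
def cam(name, st=None):
    c=get_calibration(name); f=210/np.tan(np.radians(c["fovy"])/2)
    K=np.array([[f,0,c["cx"]],[0,f,c["cy"]],[0,0,1]])
    if name=="wrist":
        st=st or bot.state(); M=c["mount"]
        Rt=R.from_euler("xyz",st["tcp_rot"]).as_matrix()
        return K,c["dist_coeffs"],Rt@M[:3,:3],Rt@M[:3,3]+st["tool_pos"]
    return K,c["dist_coeffs"],R.from_euler("xyz",c["orientation"]).as_matrix(),np.array(c["eye"])
def rays(C,uv):
    K,d,Rm,e=C
    p=cv2.undistortPoints(np.array(uv,float).reshape(-1,1,2),K,d).reshape(-1,2)
    return e,np.c_[p,np.ones(len(p))]@Rm.T
def onplane(C,uv,z):
    e,r=rays(C,uv); return e+r*((z-e[2])/r[:,2])[:,None]
def proj(C,P):
    K,d,Rm,e=C
    q=(np.array(P,float).reshape(-1,3)-e)@Rm
    return cv2.projectPoints(q,np.zeros(3),np.zeros(3),K,d)[0].reshape(-1,2)
def shot(name,fn):
    st=bot.state(); im=read_camera(name)
    cv2.imwrite(f"pics/{fn}.png",im[:,:,::-1]); return im,cam(name,st)
E
python3 - <<'E'
from h import *
t=cam("top"); s=cam("scene")
np.set_printoptions(precision=3,suppress=True)
print("lid deck",onplane(t,[[307,234]],.022),"grinder",onplane(t,[[229,239]],.095),"stor",onplane(t,[[353,229]],.01),"mill",onplane(t,[[231,200]],.08),"spoon",onplane(t,[[160,308],[167,275]],0))
print("scene lid",onplane(s,[[268,240]],.022),"grinder",onplane(s,[[241,181]],.095),"mill",onplane(s,[[289,200]],0))
for n,a in(("top",(150,180,400,280)),("scene",(160,140,320,300))):
    im=cv2.imread(f"pics/{n}0.png");x0,y0,x1,y1=a
    c=im[y0:y1,x0:x1]; k=min(800/(x1-x0),600/(y1-y0)); cv2.imwrite(f"pics/{n}0c.png",cv2.resize(c,None,fx=k,fy=k,interpolation=2)); print(k)
E
```

```text
lid deck [[ 0.437 -0.145  0.022]] grinder [[0.466 0.094 0.095]] stor [[ 0.409 -0.292  0.01 ]] mill [[0.602 0.047 0.08 ]] spoon [[0.366 0.349 0.   ]
 [0.462 0.303 0.   ]]
scene lid [[ 0.435 -0.163  0.022]] grinder [[0.457 0.071 0.095]] mill [[0.619 0.045 0.   ]]
3.2
3.75
```

View pics/top0c.png

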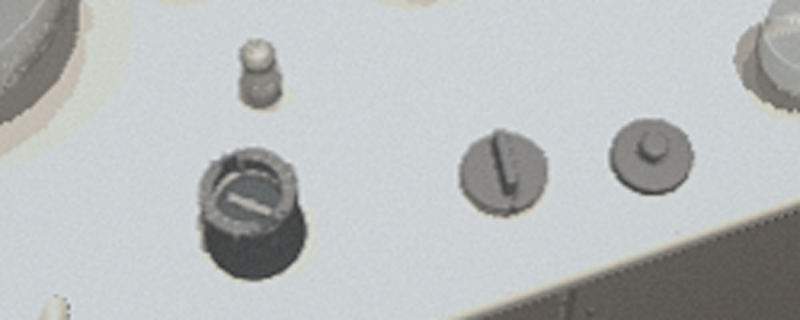

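View pics/scene0c.png

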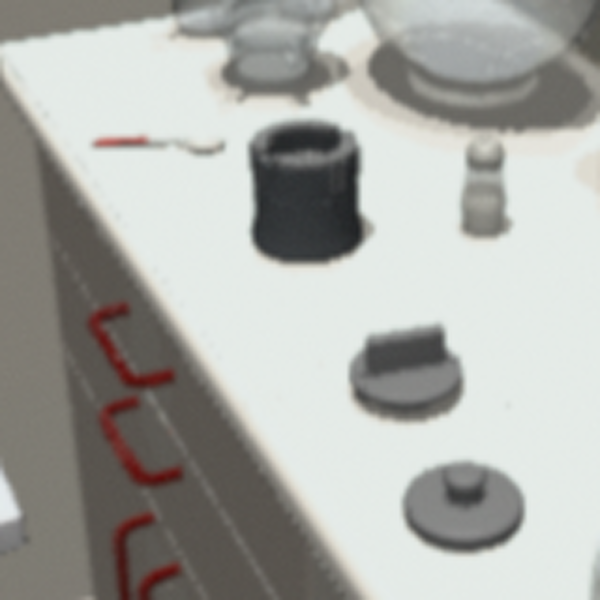

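```bash
python3 - <<'E'
from h import *
np.set_printoptions(precision=3,suppress=True)
t=cam("top"); s=cam("scene")
a=onplane(t,np.array([[497,132],[512,188]])/3.2+[150,180],.053);print("fin top",a,np.arctan2(*(a[0]-a[1])[[1,0]]))
a=onplane(s,np.array([[367,340],[443,328]])/3.75+[160,140],.053);print(a,np.arctan2(*(a[1]-a[0])[[1,0]]), a.mean(0))
a=onplane(t,np.array([[460,205],[547,185]])/3.2+[150,180],.022);print("deck",a.mean(0))
E
```

```text
fin top [[ 0.466 -0.15   0.053]
 [ 0.404 -0.141  0.053]] -0.13909111939339028
[[ 0.41  -0.15   0.053]
 [ 0.467 -0.161  0.053]] -0.18205584508910053 [ 0.438 -0.155  0.053]
deck [ 0.414 -0.138  0.022]
```

Request:
drive_tool --pt "-2.2 -2.1 -0.3 0" --pt "-4.2 -4.1 -0.3 0" --pt "-4.2 -4.1 -0.3 0" --pt "-4.2 -4.1 -0.3 0" --pt "-4.2 -4.1 -0.3 0" --pt "-4.2 -4.1 -0.3 0" --pt "-4.2 -4.1 -0.3 0" --pt "-4.2 -4.1 -0.3 0" --pt "-4.2 -4.1 -0.3 0" --pt "-4.2 -4.1 -0.3 0" --pt "-2.2 -2.1 -0.3 0" --pt "0 0 0 0" --pt "0 0 0 0"

```text
clock: 1.78
tool_pos: [0.4539, 0.087, 0.264]
tcp_rot: [3.141, -0.001, 2.909]
force: [1.1, -0.4, 0.7]
width: 1.002
```

```bash
python3 - <<'E'
from h import *
st=bot.state();print(st["clock"],st["tool_pos"],st["tcp_rot"],st["qpos"])
shot("wrist","w1")
E
```

```text
1.775 [0.45390287 0.08697987 0.26404303] [ 3.14138323e+00 -7.36578898e-04  2.90884439e+00] [ 1.15366299e-01 -2.68420700e-01  1.51104100e+00  4.73488965e-04
  1.89959328e+00 -1.22252894e+00]
```

View pics/w1.png

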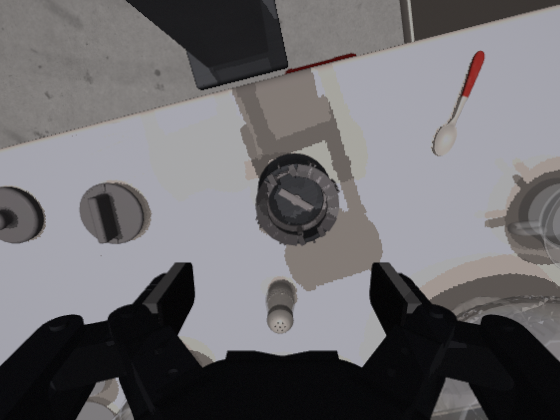

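The wrist view shows the grinder at ~(298,202), with slots near (310,235) and (285,162)?, the finned lid at ~(114,213) and the storage lid at (15,215). I'll zoom in.

```bash
python3 - <<'E'
import cv2
im=cv2.imread("pics/w1.png")
g=cv2.resize(im[145:255,245:355],(500,500),interpolation=2)
l=cv2.resize(im[170:255,70:160],(300,283),interpolation=2)
import numpy as np
o=np.zeros((500,800,3),np.uint8);o[:,:500]=np.clip(g*1.8,0,255);o[:283,500:]=np.clip(l*1.3,0,255)
cv2.imwrite("pics/w1c.png",o)
E
```

```text
(no output)
```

View pics/w1c.png

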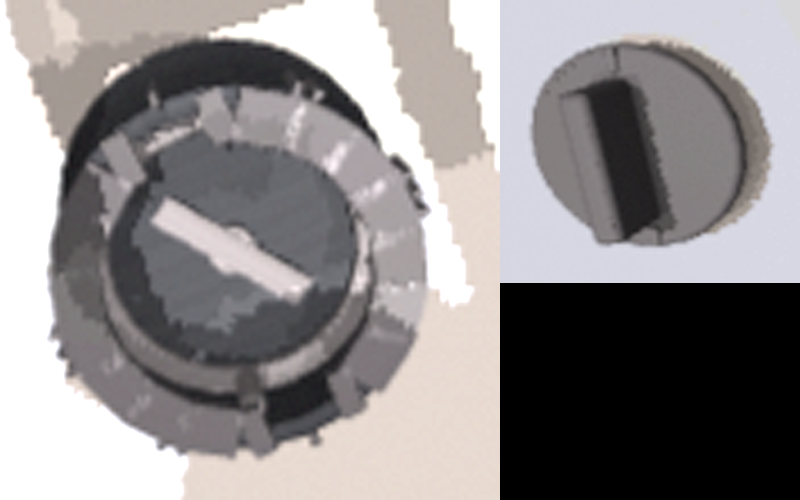

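```bash
cat > st1.py <<'E'
from h import *
np.set_printoptions(precision=4,suppress=True)
st=dict(tool_pos=np.array([0.45390287,0.08697987,0.26404303]),tcp_rot=np.array([3.14138323e+00,-7.36578898e-04,2.90884439e+00]))
C=cam("wrist",st)
def circ(P):
    A=np.c_[2*P[:,:2],np.ones(len(P))];b=(P[:,:2]**2).sum(1);s=np.linalg.lstsq(A,b,rcond=None)[0]
    r=np.sqrt(s[2]+s[0]**2+s[1]**2);return s[:2],r,np.hypot(*(P[:,:2]-s[:2]).T)-r
E
python3 - <<'E'
from st1 import *
f=lambda p:np.array(p)*0.22+[245,145]-.4
out=f([[52,250],[60,315],[95,375],[150,430],[215,455],[260,450],[385,385],[415,330],[427,270],[415,205],[370,145],[310,105],[250,88]])
P=onplane(C,out,.095);print(circ(P))
c=circ(P)[0]
for z,p in((.095,[[150,95],[315,440]]),(.095,[[168,140],[303,405]]),(.09,[[150,95],[315,440]]),(.095,[[285,82],[318,92],[418,205],[400,160]])):
    Q=onplane(C,f(p),z);d=Q[0]-Q[1];print(z,Q.mean(0),np.arctan2(d[1],d[0]),[ (np.arctan2(*(q[:2]-c)[::-1]),np.hypot(*(q[:2]-c))) for q in Q])
k=np.array([90/300,85/283]);g=lambda p:(np.array(p)-[500,0])*k+[70,170]-.35
D=onplane(C,g([[532,130],[545,90],[575,55],[615,43],[545,180],[565,210],[660,246],[700,238],[735,190],[744,150]]),.022);print("deck",circ(D))
F=onplane(C,g([[563,93],[583,93],[597,240],[620,242]]),.053);print("fin",F.mean(0),F)
d=F[2]+F[3]-F[0]-F[1];print(np.arctan2(d[1],d[0]))
Q=onplane(C,g([[615,55],[659,236]]),.022);d=Q[1]-Q[0];print("marks",Q,np.arctan2(d[1],d[0]),Q.mean(0))
E
```

```text
(array([0.4688, 0.1019]), np.float64(0.04422107401035372), array([ 0.001 , -0.0002, -0.0017, -0.0001,  0.0012, -0.0002,  0.0003,
       -0.0002,  0.0001,  0.0001, -0.0008, -0.0003,  0.0008]))
0.095 [0.4674 0.101  0.095 ] -2.9275519612514924 [(np.float64(-2.9154832067307286), np.float64(0.048346497070107075)), (np.float64(0.20114037803562226), np.float64(0.04523021769689323))]
0.095 [0.468  0.1013 0.095 ] -2.903122704807163 [(np.float64(-2.8921547580563023), np.float64(0.03726157163495837)), (np.float64(0.22698870734480064), np.float64(0.035595777742752625))]
0.09 [0.4687 0.101  0.09  ] -2.927551961251492 [(np.float64(-2.9086402697338123), np.float64(0.04784039092564532)), (np.float64(0.1948922015748865), np.float64(0.04724884511790813))]
0.095 [0.4415 0.1352 0.095 ] -2.0918588370734494 [(np.float64(2.7083398008065687), np.float64(0.0472937536124647)), (np.float64(2.54029112474042), np.float64(0.04726360767488198)), (np.float64(1.7457982411612154), np.float64(0.044976355583402024)), (np.float64(1.999315511283053), np.float64(0.04631898895502555))]
deck (array([ 0.442 , -0.1456]), np.float64(0.04248315159310664), array([-0.0002, -0.0013,  0.0003,  0.0008, -0.0001,  0.0008, -0.0002,
        0.0008, -0.0015,  0.0004]))
fin [ 0.4407 -0.1456  0.053 ] [[ 0.4113 -0.1442  0.053 ]
 [ 0.413  -0.137   0.053 ]
 [ 0.4679 -0.1548  0.053 ]
 [ 0.4707 -0.1465  0.053 ]]
-0.1738678371478849
marks [[ 0.4039 -0.1397  0.022 ]
 [ 0.4794 -0.1516  0.022 ]] -0.1564316701422547 [ 0.4416 -0.1457  0.022 ]
```

Request:
drive_tool --pt "-0.5 0.9 4 0" --pt "-0.5 0.9 4 0" --pt "0 0 0 0" --pt "0 0 0 0"

```text
clock: 2.33
tool_pos: [0.4681, 0.1023, 0.186]
tcp_rot: [3.141, 0.002, 2.91]
force: [-0.3, 0.1, 0.2]
width: 1.003
```

```bash
python3 - <<'E'
from h import *
import json
st=bot.state();print(st["clock"],st["tool_pos"],st["tcp_rot"])
json.dump({k:list(map(float,st[k])) for k in("tool_pos","tcp_rot")},open("s2.json","w"))
im,C=shot("wrist","w2")
print(proj(C,[.4685,.1017,.095]))
u,v=proj(C,[.4685,.1017,.095])[0].astype(int);u0=max(u-85,0);v0=max(v-85,0)
print(u0,v0)
c=im[v0:v0+170,u0:u0+170,::-1];cv2.imwrite("pics/w2c.png",cv2.resize(np.clip(c*1.6,0,255).astype(np.uint8),(600,600),interpolation=2))
E
```

```text
2.325 [0.46809038 0.1023401  0.18604834] [3.14103757e+00 1.62248395e-03 2.91012235e+00]
[[279.9268914  217.12210686]]
194 132
```

View pics/w2c.png

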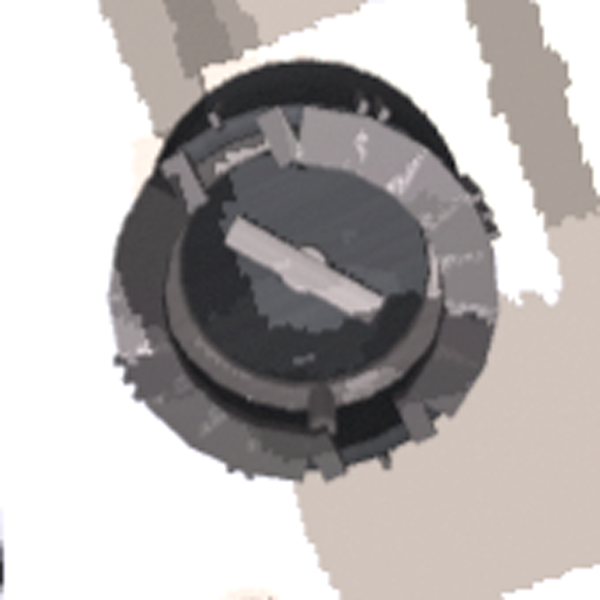

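```bash
python3 - <<'E'
from st1 import *
import json
s=json.load(open("s2.json"));C=cam("wrist",{k:np.array(v) for k,v in s.items()})
f=lambda p:np.array(p,float)*170/600+[194,132]-.36
for n,off,p in(("slot",0,[[226,135],[380,455]]),("r1",0,[[215,118],[387,460]]),("r2",45,[[374,107],[243,472]]),("r3",90,[[484,206],[127,377]])):
    Q=onplane(C,f(p),.095);d=Q[1]-Q[0];print(n,Q.mean(0),np.arctan2(d[1],d[0])+np.radians(off),np.linalg.norm(d)/2)
P=onplane(C,f([[108,290],[125,220],[115,340],[150,400],[200,447],[265,478],[320,478],[455,405],[487,350],[497,290],[490,240],[460,185],[410,140],[350,112],[305,108]]),.095);print(circ(P))
E
```

```text
slot [0.4687 0.1021 0.095 ] 0.20068802982107087 0.04261601996953737
r1 [0.4674 0.1021 0.095 ] 0.2179341264687103 0.04577775074721095
r2 [0.4678 0.102  0.095 ] 0.222923463200001 0.04661505490188884
r3 [0.4664 0.1014 0.095 ] 0.23256619947187707 0.046217845097886914
(array([0.4686, 0.1014]), np.float64(0.04484363271650437), array([ 0.0004,  0.    ,  0.0003, -0.0009, -0.0005,  0.0009,  0.0001,
       -0.0005, -0.0001,  0.0001,  0.0003, -0.0001, -0.0003,  0.0002,
       -0.0001]))
```

Request:
drive_tool --pt "-0.3 -2.7 0 0" --pt "-0.6 -5 0 0" --pt "-0.6 -5 0 0" --pt "-0.6 -5 1.5 0" --pt "-0.6 -4 2 0" --pt "-0.4 -3 1.5 -0.067" --pt "0 0 0 0" --pt "0 0 0 0"

```text
clock: 3.38
tool_pos: [0.442, -0.1456, 0.1363]
tcp_rot: [-3.141, 0.003, 2.975]
force: [1.0, 0.8, 0.1]
width: 0.998
```

```bash
python3 - <<'E'
from h import *
import json
st=bot.state();print(st["clock"],st["tool_pos"],st["tcp_rot"])
json.dump({k:list(map(float,st[k])) for k in("tool_pos","tcp_rot")},open("s3.json","w"))
im,C=shot("wrist","w3")
u,v=proj(C,[.4418,-.1456,.03])[0].astype(int);u0=max(u-85,0);v0=max(v-85,0)
print(u,v,u0,v0)
c=im[v0:v0+170,u0:u0+170,::-1];cv2.imwrite("pics/w3c.png",cv2.resize(np.clip(c*1.3,0,255).astype(np.uint8),(600,600),interpolation=2))
E
```

```text
3.375 [ 0.44199426 -0.14560693  0.13626459] [-3.14144142e+00  2.81551633e-03  2.97489051e+00]
280 211 195 126
```

View pics/w3c.png

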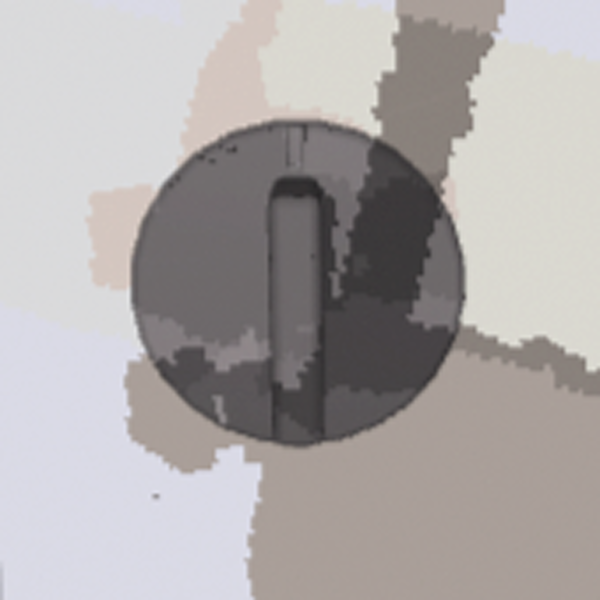

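```bash
cat >> st1.py <<'E'
import json
def C_of(fn): return cam("wrist",{k:np.array(v) for k,v in json.load(open(fn)).items()})
E
python3 - <<'E'
from st1 import *
C=C_of("s3.json")
f=lambda p:np.array(p,float)*170/600+[195,126]-.36
P=onplane(C,f([[131,282],[140,225],[165,180],[205,145],[250,125],[295,119],[345,125],[390,147],[430,183],[455,230],[465,282],[455,335],[430,385],[390,420],[345,440],[298,446],[250,438],[205,418],[165,378],[140,335]]),.022);print(circ(P))
F=onplane(C,f([[270,200],[273,435],[322,200],[326,435]]),.053);print(F.mean(0)); d=F[1]+F[3]-F[0]-F[2];print(np.arctan2(d[1],d[0]))
Q=onplane(C,f([[295,128],[295,165]]),.022);print(Q)
E
```

```text
(array([ 0.4407, -0.147 ]), np.float64(0.04249460954599671), array([-0.0004,  0.    ,  0.0003,  0.0003,  0.0003,  0.0001,  0.0003,
       -0.0001, -0.0002, -0.0005, -0.0003, -0.0005,  0.0003,  0.0004,
        0.0004,  0.0003, -0.    ,  0.0001, -0.0006, -0.0003]))
[ 0.4398 -0.1466  0.053 ]
-0.15348055477355874
[[ 0.4007 -0.1409  0.022 ]
 [ 0.4095 -0.1424  0.022 ]]
```

Request:
drive_tool --pt "0.1 -0.16 3 -0.012" --pt "0 0 3.5 0" --pt "0 0 3 0" --pt "0 0 1.4 0" --pt "0 0 0 0" --pt "0 0 0 0"

```text
clock: 4.18
tool_pos: [0.4411, -0.1473, 0.0271]
tcp_rot: [-3.141, 0.003, 2.988]
force: [0.2, 0.2, 1.8]
width: 1.002
```

Request:
drive_tool --pt "0 0 0 0" --pt "0 0 0 0" --pt "0 0 0 0" --pt "0 0 0 0" --pt "0 0 0 0" --pt "0 0 0 0" --pt "0 0 0 0" --pt "0 0 0 0" --jaw 0 --squeeze 60

```text
clock: 5.18
tool_pos: [0.4401, -0.1472, 0.0254]
tcp_rot: [-3.141, 0.0, 2.988]
force: [-0.1, -0.8, 1.8]
width: 0.128
```

Request:
drive_tool --pt "0 0 -1 0" --pt "0 0 -3 0" --pt "0 0 -4 0" --pt "0 0 -4 0" --pt "0 0 -3 0" --pt "0 0 -1 0" --pt "0 0 0 0" --pt "0 0 0 0"

```text
clock: 6.18
tool_pos: [0.4394, -0.1469, 0.1834]
tcp_rot: [3.141, -0.003, 2.988]
force: [-1.3, 0.0, -1.8]
width: 0.132
```

```bash
python3 - <<'E'
from h import *
import json
st=bot.state();print(st["clock"],st["tool_pos"],st["tcp_rot"],st["force"],st["ft_torque"],st["width"])
json.dump({k:list(map(float,st[k])) for k in("tool_pos","tcp_rot")},open("s4.json","w"))
im,C=shot("wrist","w4")
E
```

```text
6.175 [ 0.43944552 -0.14686781  0.18340878] [ 3.14085510e+00 -2.85196492e-03  2.98783014e+00] [-1.29531998  0.04520141 -1.77019902] [-0.00015665  0.02628736  0.02229554] 0.1320209769268405
```

View pics/w4.png

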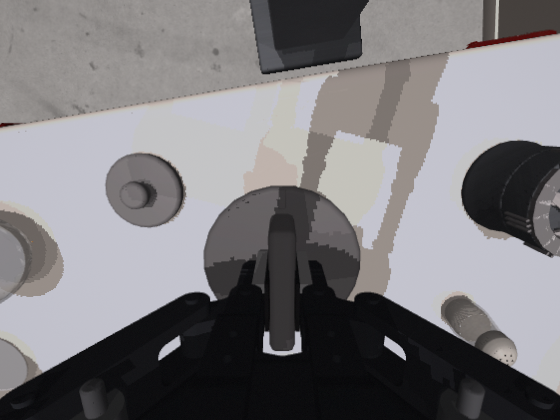

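The lid is held: deck arc from (204,258) over (283,186) to (360,262), and the fin is centred at u≈283. I'll fit the deck arc in the tool frame for the in-hand offset.

```bash
python3 - <<'E'
from st1 import *
im=cv2.imread("pics/w4.png")
c=cv2.resize(im[170:290,190:375],None,fx=4.3,fy=4.3,interpolation=2);cv2.imwrite("pics/w4c.png",c);print(c.shape)
E
```

```text
(516, 796, 3)
```

View pics/w4c.png

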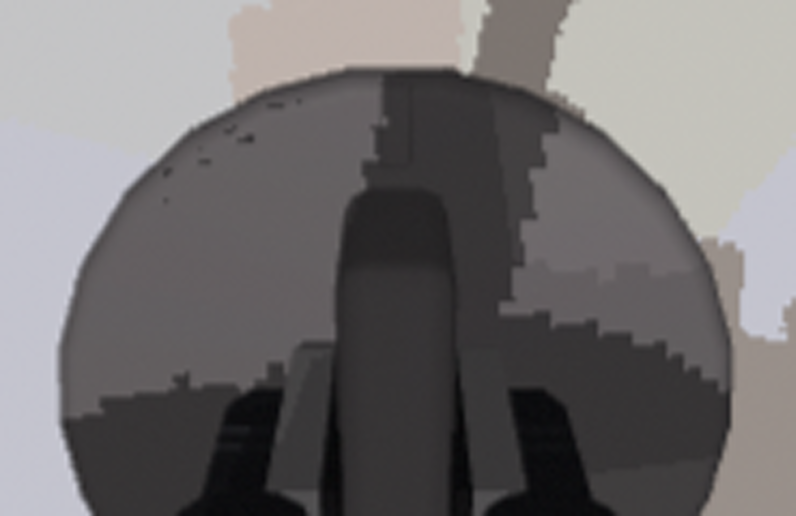

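```bash
python3 - <<'E'
from st1 import *
C=C_of("s4.json");s=json.load(open("s4.json"))
f=lambda p:np.array(p,float)/4.3+[190,170]-.38
pts=[[59,370],[66,420],[95,516],[62,330],[82,265],[125,195],[190,133],[265,92],[345,68],[458,70],[550,98],[605,138],[662,193],[708,265],[730,340],[730,400],[705,510]]
Rt=R.from_euler("xyz",s["tcp_rot"]).as_matrix();t=np.array(s["tool_pos"])
for dz in(.0034,):
    P=onplane(C,f(pts),t[2]-dz)
    c,r,e=circ(P);print(c,r,e,"tool",Rt.T@(np.r_[c,t[2]-dz]-t))
F=onplane(C,f([[337,260],[337,500],[455,260],[455,500]]),t[2]-.0034+.031);d=F[1]+F[3]-F[0]-F[2];print(np.arctan2(d[1],d[0])+np.pi,(F.mean(0)-t)@Rt)
Q=onplane(C,f([[398,80],[398,160]]),t[2]-.0034);print((Q-t)@Rt)
E
```

```text
[ 0.439  -0.1459] 0.041794550955401986 [ 0.0001 -0.0004  0.      0.0002  0.     -0.0001 -0.0001 -0.      0.0003
  0.0003  0.0004 -0.0004 -0.0005 -0.0002 -0.     -0.0002  0.0006] tool [0.0006 0.0009 0.0034]
2.9893323069450664 [ 0.017   0.0009 -0.0276]
[[0.0409 0.001  0.0035]
 [0.0313 0.0011 0.0035]]
```

Request:
drive_tool --pt "0.1 2 0 0" --pt "0.15 4 0 0" --pt "0.2 5 0 0" --pt "0.2 5 0 0" --pt "0.15 5 0 0" --pt "0.1 4 0 0" --pt "0 0 0 -0.1" --pt "0 0 0 -0.15" --pt "0 0 0 -0.12" --pt "0 0 0 0" --pt "0 0 0 0"

```text
clock: 7.6
tool_pos: [0.4692, 0.1012, 0.1846]
tcp_rot: [3.141, -0.001, -2.928]
force: [0.7, 0.3, -0.9]
width: 0.124
```

```bash
python3 - <<'E'
from h import *
import json
st=bot.state();print(st["clock"],st["tool_pos"],st["tcp_rot"],st["force"],st["width"])
json.dump({k:list(map(float,st[k])) for k in("tool_pos","tcp_rot")},open("s5.json","w"))
im,C=shot("wrist","w5")
E
```

```text
7.6 [0.46920503 0.10123047 0.18456831] [ 3.14147225e+00 -1.16141562e-03 -2.92778393e+00] [ 0.71509545  0.29487501 -0.91004607] 0.12427821410834432
```

View pics/w5.png

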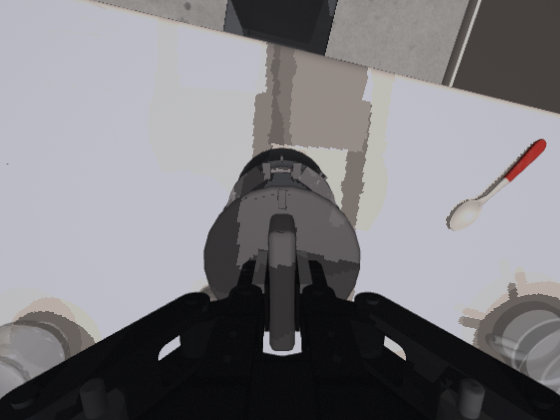

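The slot and its single rib show in line with the deck mark (rib ~(281,155), mark ~(282,195)). I'll zoom in for the lateral check.

```bash
python3 - <<'E'
import cv2,numpy as np
im=cv2.imread("pics/w5.png")
cv2.imwrite("pics/w5c.png",np.clip(cv2.resize(im[140:220,225:340],None,fx=6.9,fy=6.9,interpolation=2)*1.8,0,255).astype(np.uint8))
E
```

```text
(no output)
```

View pics/w5c.png

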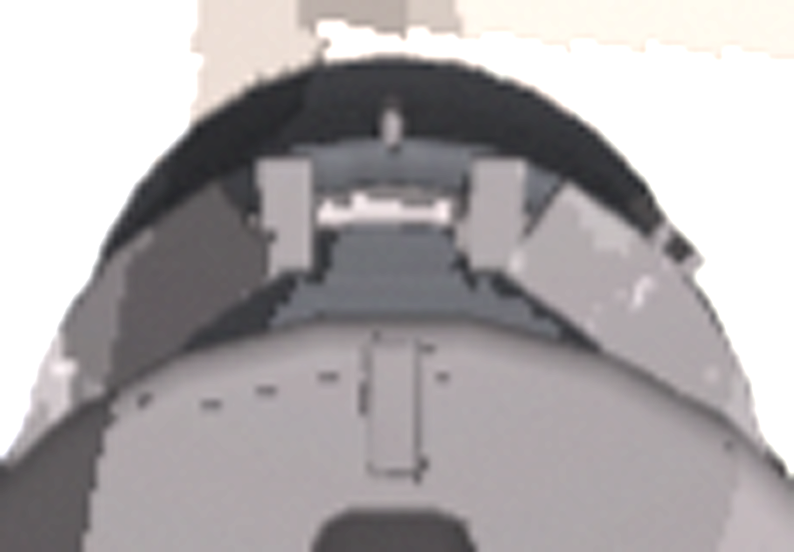

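```bash
python3 - <<'E'
from st1 import *
C=C_of("s5.json");s=json.load(open("s5.json"))
Rt=R.from_euler("xyz",s["tcp_rot"]).as_matrix();t=np.array(s["tool_pos"])
f=lambda p:np.array(p,float)/6.9+[225,140]-.43
P=onplane(C,f([[391,142],[391,185],[285,160],[285,270],[497,160],[497,270],[313,230],[467,230]]),.095)
print((P-t)@Rt)
print(proj(C,[t+Rt@[x,0,t[2]-.095] for x in(.0325,.04,.046)]))
E
```

```text
[[ 0.0456  0.0001  0.0896]
 [ 0.0409  0.0001  0.0896]
 [ 0.0436 -0.0118  0.0896]
 [ 0.0312 -0.0119  0.0896]
 [ 0.0437  0.012   0.0896]
 [ 0.0313  0.0122  0.0896]
 [ 0.0358 -0.0087  0.0896]
 [ 0.0358  0.0087  0.0896]]
[[281.0812 177.1123]
 [281.0901 167.5012]
 [281.0973 159.6879]]
```

Request:
drive_tool --pt "0 0 2 0" --pt "0 0 2.5 0" --pt "0 0 1.3 0" --pt "0 0 0.4 0" --pt "0 0 0.4 0" --pt "0 0 0.3 0" --pt "0 0 0 0"

```text
clock: 8.52
tool_pos: [0.4696, 0.1013, 0.1165]
tcp_rot: [-3.142, 0.0, -2.925]
force: [0.8, 0.5, -0.8]
width: 0.131
```

Request:
drive_tool --pt "0 0 0.3 0" --pt "0 0 0.3 0" --pt "0 0 0.3 0" --pt "0 0 0.2 0" --pt "0 0 0.1 0" --pt "0 0 0 0" --pt "0 0 0 0"

```text
clock: 9.4
tool_pos: [0.4694, 0.1013, 0.1044]
tcp_rot: [3.142, -0.0, -2.925]
force: [-1.7, -0.8, -0.0]
width: 0.133
```

Request:
drive_tool --pt "0 0 0.1 0" --pt "0 0 0 0" --pt "0 0 0 0"

```text
clock: 9.78
tool_pos: [0.4694, 0.1012, 0.1044]
tcp_rot: [-3.142, 0.0, -2.925]
force: [-4.0, -1.7, 5.4]
width: 0.127
```

```bash
python3 - <<'E'
from h import *
im,C=shot("scene","sc6");cv2.imwrite("pics/sc6c.png",cv2.resize(im[130:250,190:310,::-1],(600,600),interpolation=2))
E
```

```text
(no output)
```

View pics/sc6c.png

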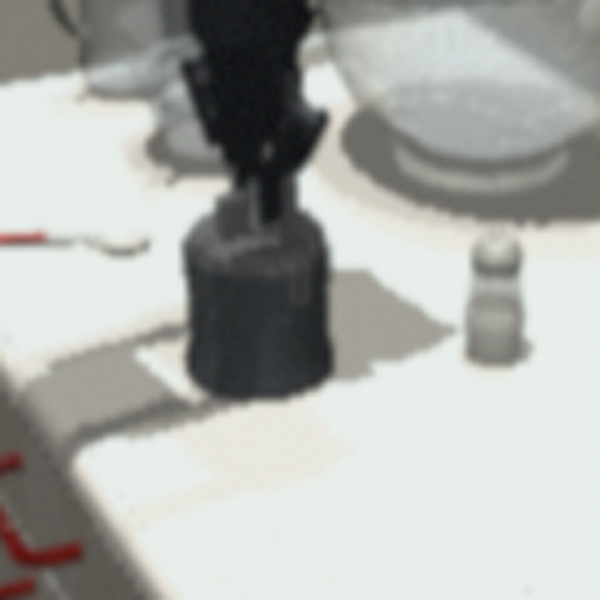

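Request:
drive_tool --pt "0.05 0 0 0.05" --pt "0 0 0 0.1" --pt "0 0 0 0.1" --pt "0 0 0 0.1" --pt "0 0 0 0" --pt "0 0 0 0" --squeeze 80

```text
clock: 10.58
tool_pos: [0.4696, 0.1008, 0.1044]
tcp_rot: [-3.141, 0.002, 3.009]
force: [-1.6, -3.0, 5.2]
width: 0.127
```

Request:
drive_tool --pt "0 0 0 0.1" --pt "0 0 0 0.1" --pt "0 0 0 0.1" --pt "0 0 0 0.08" --pt "0 0 0 0.05" --pt "0 0 0 0" --pt "0 0 0 0" --pt "0 0 0 0"

```text
clock: 11.58
tool_pos: [0.4693, 0.1007, 0.1045]
tcp_rot: [-3.142, 0.002, 2.579]
force: [-2.4, -4.1, 6.5]
width: 0.13
```

```bash
python3 - <<'E'
from h import *
import json
st=bot.state();print(st["clock"],st["tool_pos"],st["tcp_rot"],st["force"],st["ft_torque"],st["width"],st["qvel"])
json.dump({k:list(map(float,st[k])) for k in("tool_pos","tcp_rot")},open("s7.json","w"))
im,C=shot("wrist","w7");cv2.imwrite("pics/w7c.png",np.clip(cv2.resize(im[140:280,190:375,::-1],None,fx=4.2,fy=4.2,interpolation=2)*1.8,0,255).astype(np.uint8))
shot("top","t7")
E
```

```text
11.575 [0.46934343 0.10065509 0.10445352] [-3.14157521e+00  1.78643924e-03  2.57903105e+00] [-2.42093106 -4.11025352  6.54446071] [-0.44419348  0.56458635  0.02835101] 0.13017941525435658 [ 0.00032846  0.00088386 -0.00145532 -0.00037494 -0.00162951  0.00041262]
```

View pics/w7c.png

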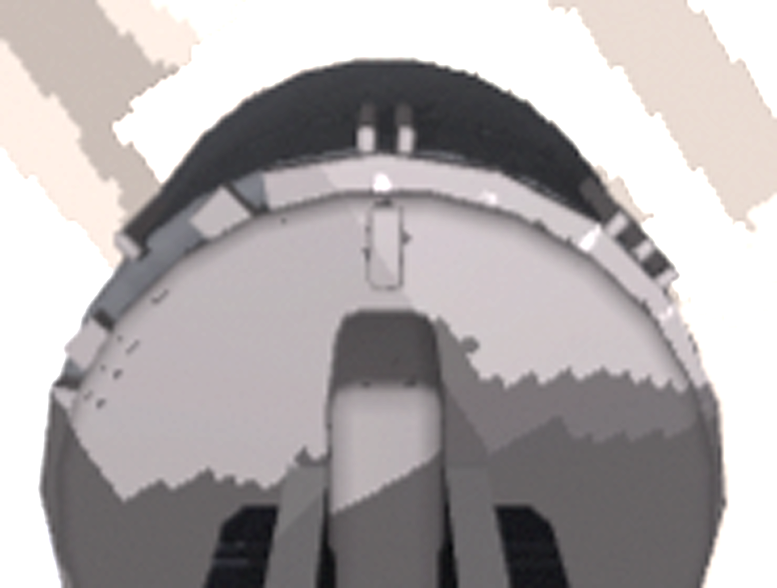

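View pics/t7.png

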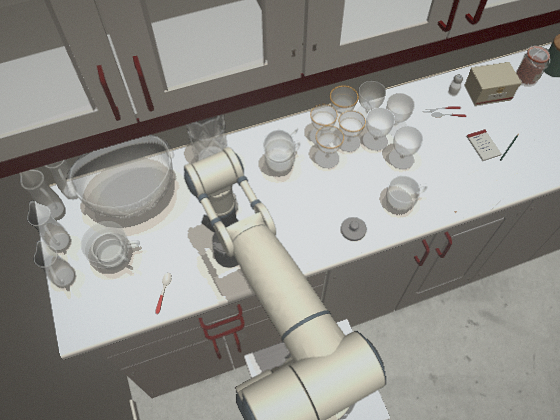

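The deck mark sits midway between the two pulse ribs (crop columns 366/405, mark 385). The deck looks flush, and the storage lid, salt shaker and spoon have not been disturbed. I'm handing it in.

```bash
python3 - <<'E'
from plant import ticket
print(ticket.close_job())
E
```

```text
the job is handed in; nothing more can be done
None
```

The lid is seated on the grinder and held at the pulse position, with the fin still gripped. I handed the job in at about 11.7 s on the robot's clock. No verdict is reported.

**What I did:** I found the lid and grinder in the camera views, gripped the fin and lifted the lid clear. I lined the lugs up with the slots by wrist camera and lowered the lid until the deck touched. Then I twisted it about 0.78 rad clockwise.

**Last checks:**
- **Twist:** the tool yaw was 2.579, which is about 0.78 rad from the measured slot direction. The wrist picture shows the deck mark midway between the two pulse ribs.
- **Seating:** the TCP height of 0.1045 m puts the lid's origin at about 79 mm, and the deck looks flush in the picture.
- **Forces:** the tool felt about 8 N, the commanded grip was 80 N and the arm was at rest.
- **Other things:** the storage lid, mug and teaspoon look unmoved in the last top view. The arm hides the salt shaker there; it last showed in place in the scene view taken just before the twist.

**Small disagreements:** the camera put the lid 0.6 to 0.9 mm off the tool axis. Circles fitted in the wrist views came out about 0.5 to 1.8 mm under their known radii. A small sideways load of about 5 N stayed on the tool after seating.

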